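# Switch the ball sorter's seesaw gate and release the waiting balls

### The arm

A 6-joint arm with a two-finger parallel gripper is mounted at the origin on the work surface. World frame = base frame: x ahead of the robot, y to its left, z up, the work surface at z = 0. Lengths are in m, angles in rad, forces in N, time in s.
With the tool pointing down it reaches from about 0.35 to 0.925 m from the base axis. Payload 6.4 kg.
Tool frame: the origin (TCP) lies on the centre line of the jaws, within the pads' length; the fingertips stand 22 mm ahead of it and the grasp point (between the pads) lies 3 mm ahead of it; z points along the fingers, y is the direction in which the jaws open and shut (so a half turn about z gives the same grasp; the last joint's range is limited). The gripper opens to 85 mm and grips with 20 to 120 N. Pads are 22 mm wide; open, the fingers measure 114 mm over their backs; the gripper's body (76 mm by 85 mm) begins 54 mm behind the grasp point. The pads swing forward as they close: fully open they stand 13 mm farther back than shut.
Start: joints at [0.996, 0.245, 1.558, -0, 1.339, -0.174], TCP at [0.254, 0.598, 0.253] pointing down, gripper open.
Joint ranges: [-3.13, 3.13], [-1.02, 2.26], [0.13, 2.54], [-0.95, 4.09], [0.21, 2.88], [-2.74, 2.74]. Speed limits (rad/s): [2.57, 2.57, 3.14, 3.14, 3.14, 3.14].

### API

Orientations are given as [roll, pitch, yaw] about the fixed x, y, z axes, in that order (R = Rz(yaw) Ry(pitch) Rx(roll)).
In Python, from rig import bot, capture, camera_params, models gives the robot as it stands.
- The arm moves only by the shell command python3 -m inch 'ROWS' [FORCE]. ROWS is JSON, one flat list of numbers, 7 for each row, row after row: the turn, a rotation vector about the tool's x, y, z in rad, then the shift along the tool's x, y, z in m, then the finger opening in m, from 0 to 0.0854. A call has 1 to 12 rows; each row is the pose to reach, as a shift and turn from the pose commanded when the call began, along the tool's axes at that moment; what a row does not reach only later rows make up. A row lasts 1/10 s, in which the tool goes at most 50 mm and 8.59 degrees, less where a joint would pass 70% of its speed; a pose out of reach is approached as far as the arm can. A call with a gripper value outside its range is refused whole. The fingers move at their own pace and stop on an object; FORCE is the grip in N (left out, the last holds). Time passes only in rows, so rows that repeat a pose let the fingers close. It gives the time, the measured TCP pose, the force and the opening at its end, in the units of the state.
- bot.get_state(): the state, without advancing time (a new reading comes with each control period).
- capture(name): name is "side" or "top" or "wrist"; returns the picture (420x560x3 uint8, blue, green, red); there is no depth.
- camera_params(name): a dict with "intrinsics" (3x3 intrinsics, pixels), "T" (4x4, takes a point from camera to world coordinates). Camera axes: x right, y down, z forward; pixel columns grow to the right and rows downward; lengths in m; the calibration is good to about 2 mm. A picture is of the moment at which its call begins: read the wrist's pose just before it. camera_params takes no time and is no camera call; for the wrist camera it gives the pose at the moment of the call.
- bot.job_done(): hands the job in, once; it reports no verdict.
Trained networks look in the newest picture that a camera, given by its name, has taken for a name from the list of things; names that differ only in an ending like _2 or _b are one class to them, and where a whole thing is asked for, a point or a joint stands for the part that bears it (a point fixed in the world has none). Each returns a list of dicts, best first, with "score" (0 to 1); they miss things now and then, are a little off and sometimes report something else, mostly with a low value. They report only what shows in the picture. A call takes as long as a camera call.
- models.trace(camera, query): "mask" (420x560 bool, what is visible of it).
- models.landmark_of(camera, query): "location" ([x, y, z] in m, in world coordinates, good to about 4 mm: a listed point, or the origin of a listed thing).
The state is a dict: "t": time; "q": joint angles; "qvel": joint speeds; "joint_torque": joint torques, N m; "ee_pos": TCP position; "tcp_rot": TCP orientation; "ft_force": force on the tool from outside, world axes, zero at the start; "wrist_torque": the same for the moment, N m; "gripper_width": finger opening in m.
Only numpy, scipy, OpenCV 4.12 (cv2) and the standard library are available. Lean on these libraries where they do the work, as an engineer would, in place of code of your own. Each camera call takes 0.05 s, during which the arm holds its last target.

### The job

The seesaw gate of the bearing-ball sorter is tipped towards the bin that already has balls in it. With the fingertips push the raised end of the gate down until it has rocked fully over towards the empty bin, then push the upright tab of the stop sideways as far as it goes, so that the three waiting balls roll down the other chute into the empty bin. Grasp and lift nothing, do not touch any ball, leave the can, the cone and the cup where they stand, and finish once the balls lie in the bin.

Things in the scene. Friction and masses are not known exactly. Their poses are not given: they have to be found in the camera images.
- sorter: Fixed ball sorter. Origin on the table under the gate's middle; x points away from the robot (yaw varies), y left, z up. A feed channel (y = 0, x = 30 to 205 mm, 36 mm wide, 16 mm walls) slopes at 10 degrees towards the robot and ends 150 mm high over the gate's middle. At y = +-98 to +-165 mm a 96 mm wide chute leads down to an orange bin, 110 x 100 mm, 50 mm deep, outer wall 85 mm.
- gate (a joint): Angle (rad) of the seesaw gate, a steel tray 78 x 200 mm along sorter y, hinged at its middle on an axis along sorter x, 105 mm high. -0.24: over to the left (right end raised; about so at the start); +0.24: fully over to the right, feeding the empty bin. It tips over its dead centre and then stays; about 1 N or less down on the raised pad moves it.
- pad_right (a point): Middle of the top face of the gate's right pad, a flat steel ear 50 (x) x 46 (y) x 5 mm sticking out from the gate's end towards the robot. Raised at the start, about 142 mm above the table; it sinks about 37 mm until the gate is fully over. The tray's near wall, 26 mm beyond this point, stands 38 mm above the pad.
- pad_left (a point): The same point on the gate's left pad (low at the start, about 106 mm high).
- stop (a joint): Travel (m) of the sliding stop whose steel blade shuts the feed channel: 0 shut, 0.05 fully open; it slides along the sorter's +y (to the left), against about 1.5 N of friction, and stays where it is left.
- tab_top (a point): Middle of the top of the stop's black upright tab, 30 (sorter x) x 12 (y) x 36 mm high, standing on a flat steel slide 30 x 34 mm; its top is about 239 mm above the table. At the start at x = 77, y = 0 mm in the sorter's frame, over the channel. To be pushed on its right face to the left. The waiting balls' tops lie about 45 to 55 mm lower.
- empty_bin (a point): Centre of the inner floor of the right bin, empty at the start; floor 5 mm above the table, 100 (x) x 90 (y) mm inside.
- stocked_bin (a point): The same point of the left bin, which has three balls in it at the start.
- ball0: Waiting steel ball, 22 mm across, 44 g; origin at its centre; lies in the feed channel behind the stop (nearest the stop).
- ball1: Waiting steel ball, 22 mm across, 44 g; origin at its centre; lies in the feed channel behind the stop.
- ball2: Waiting steel ball, 22 mm across, 44 g; origin at its centre; lies in the feed channel behind the stop.
- old0: Steel ball, 22 mm, already in the left bin; origin at its centre.
- old1: Steel ball, 22 mm, already in the left bin; origin at its centre.
- old2: Steel ball, 22 mm, already in the left bin; origin at its centre.
- spray_can: Spray can, 54 mm across, 140 mm high, standing on the table behind the left chute; origin at the middle of its underside. To be left alone.
- cone: Dark steel centring cone, 72 mm across, 55 mm high, on the table behind the right chute; origin at the middle of its underside. To be left alone.
- cup: Black open cup, 72 mm across, 70 mm high, on the table on the robot's side of the left pad; origin at the middle of its underside. To be left alone.

How it is judged:
On the way, in this order (a step that is already met when the one before it is completed fails the run):
1. the gate is rocked fully over to the right while the stop still holds the balls (value of joint gate above 0.2 rad and value of joint stop below 0.012 m), for 0.2 s.
2. the stop is pushed fully open (value of joint stop above 0.042 m), for 0.1 s.
At the end, for the whole second after the job is handed in: The three waiting balls lie at rest (under 0.1 m/s) in the right bin (centres within 60 mm of its centre and below 50 mm), the three others are still in the left bin, the gate stands over to the right (above 0.2 rad) and the stop is open (above 42 mm) (horizontal distance between each of ball0, ball1, ball2 and empty_bin below 0.06 m and height (world z) of each of ball0, ball1, ball2, old0, old1, old2 below 0.05 m and linear speed of each of ball0, ball1, ball2 below 0.1 m/s and horizontal distance between each of old0, old1, old2 and stocked_bin below 0.06 m and value of joint gate above 0.2 rad and value of joint stop above 0.042 m); the robot touches nothing.
It fails at once if the robot touches a ball (contact force between any of the arm, the fingers and ball0 above 0.2 N or contact force between any of the arm, the fingers and ball1 above 0.2 N or contact force between any of the arm, the fingers and ball2 above 0.2 N or contact force between any of the arm, the fingers and old0 above 0.2 N or contact force between any of the arm, the fingers and old1 above 0.2 N or contact force between any of the arm, the fingers and old2 above 0.2 N).
It fails at once if a ball is lifted (height (world z) of any of ball0, ball1, ball2, old0, old1, old2 above 0.22 m).
It fails at once if a bystander is moved more than 15 mm, lifted or tipped (distance of any of spray_can, cone, cup from where it was at the start of the episode above 0.015 m or angle between any of spray_can, cone, cup's own z axis and vertical above 0.3 rad).
It also fails if it takes over 45 s, if anything falls off the work surface, if the arm or the gripper's body presses on something with over 40 N, if the wrist force passes 120 N, or if a joint passes its speed limit or range.

## Working session

There is one attempt and no reset: what is moved stays moved. The work goes in short steps, Python scripts to look and compute and a shell command to move; the robot and the scene stay as the last step left them, time stands still between calls to the robot, and variables do not carry over. Pictures are saved under pics/ and viewed, and the job is handed in when it is done.

```bash
ls; mkdir -p pics; python3 - <<'E'
from rig import bot,capture,camera_params,models
import cv2,numpy as np
s=bot.get_state();print(s['t'],s['ee_pos'],s['tcp_rot'],s['gripper_width'],s['ft_force'])
for c in ['side','top']:
    im=capture(c);cv2.imwrite(f'pics/{c}0.png',im)
for c in ['top','side']:
  for n in ['sorter','pad_right','pad_left','tab_top','empty_bin','stocked_bin','cup','ball0']:
    r=models.landmark_of(c,n)
    print(c,n,[(np.round(x['location'],3).tolist(),round(x['score'],2)) for x in r[:2]])
print(bot.get_state()['t'])
E
```

```text
pics
0.0 [0.25329025 0.59805821 0.25218778] [-3.13967729e+00 -3.47816031e-04  2.74080669e+00] 0.08559630669009215 [ 0.43064665  0.37918987 -0.08584881]
top sorter [([0.512, -0.03, -0.002], 0.58)]
top pad_right [([0.468, -0.116, 0.144], 0.63)]
top pad_left [([0.428, 0.021, 0.107], 0.9)]
top tab_top [([0.588, -0.007, 0.237], 0.61), ([0.606, -0.002, 0.176], 0.46)]
top empty_bin [([0.578, -0.231, 0.007], 0.67)]
top stocked_bin [([0.449, 0.162, 0.005], 0.93)]
top cup [([0.351, 0.012, -0.003], 0.96)]
top ball0 [([0.646, 0.01, 0.18], 0.58), ([0.626, 0.006, 0.173], 0.54)]
side sorter [([0.513, -0.033, -0.001], 0.94), ([0.45, 0.167, 0.004], 0.65)]
side pad_right [([0.466, -0.12, 0.146], 0.73)]
side pad_left [([0.426, 0.025, 0.105], 0.72), ([0.652, 0.016, 0.178], 0.23)]
side tab_top [([0.589, -0.008, 0.239], 0.57), ([0.581, -0.237, 0.006], 0.22)]
side empty_bin [([0.58, -0.235, 0.007], 0.73), ([0.724, -0.14, 0.003], 0.31)]
side stocked_bin [([0.451, 0.169, 0.006], 0.84)]
side cup [([0.352, 0.015, -0.003], 0.68)]
side ball0 [([0.629, 0.003, 0.179], 0.56), ([0.651, 0.014, 0.18], 0.43)]
0.9
```

View pics/side0.png

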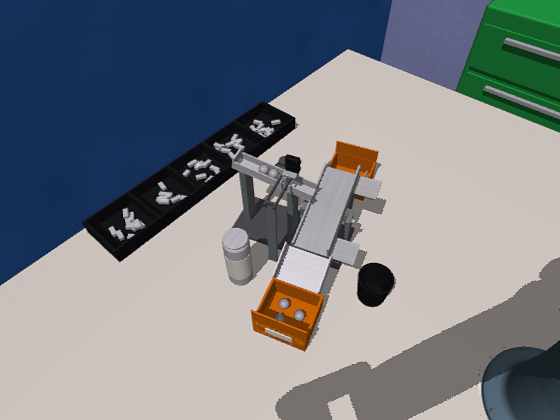

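View pics/top0.png

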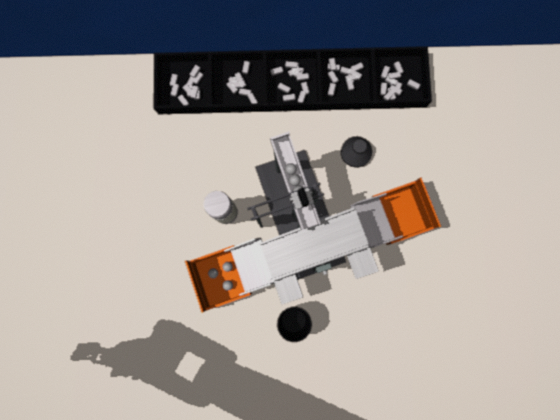

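The side and top pictures agree with the networks. The sorter is at about (0.512, -0.032) with a yaw of about 0.313. The raised right pad is near (0.467, -0.118, 0.145), at pixel (362,262) in the top view. The tab is near (0.588, -0.008, 0.238), at (305,197). I'll go over high with the gripper shut and turn so that tool x = sorter y and tool y = sorter x.

```bash
python3 -m inch '[0,0,0,0,0,-0.05,0, 0,0,0,0,0,-0.06,0, 0,0,0.14,-0.03,-0.036,-0.06,0, 0,0,0.28,-0.06,-0.072,-0.06,0, 0,0,0.42,-0.09,-0.108,-0.06,0, 0,0,0.56,-0.12,-0.144,-0.06,0, 0,0,0.7,-0.15,-0.18,-0.06,0, 0,0,0.856,-0.18,-0.216,-0.06,0, 0,0,0.856,-0.21,-0.252,-0.06,0, 0,0,0.856,-0.24,-0.288,-0.06,0, 0,0,0.856,-0.27,-0.324,-0.06,0, 0,0,0.856,-0.3,-0.36,-0.06,0]'
python3 -c "
from rig import bot
s=bot.get_state();print(s)"
```

```text
t: 2.1
ee_pos: [0.3896, 0.1483, 0.3138]
tcp_rot: [3.14, 0.0, 1.885]
ft_force: [0.7, 0.5, 0.3]
gripper_width: -0.0
{'t': 2.1, 'q': array([ 9.00975534e-02, -3.90825410e-01,  2.04908991e+00, -1.23395799e-05,
        1.48122588e+00, -2.24277837e-01]), 'qvel': array([-1.15095883, -0.16156536,  0.11605248,  0.00137867,  0.04387937,
       -1.13389339]), 'joint_torque': array([ 6.34593487e+00, -1.78625107e+01, -3.35564232e+01,  1.51899643e-03,
        1.46171967e-01,  9.49372463e-01]), 'ee_pos': array([0.38964801, 0.14825734, 0.31381006]), 'tcp_rot': array([3.13954576e+00, 4.79536467e-04, 1.88517232e+00]), 'ft_force': array([0.7312875 , 0.50395042, 0.29346784]), 'wrist_torque': array([ 0.01928173, -0.03365092,  0.03354396]), 'gripper_width': -3.37048237973004e-05}
```

```bash
python3 -m inch '[0,0,0,-0.045,-0.002,0,0, 0,0,0,-0.09,-0.003,0,0, 0,0,0,-0.135,-0.005,0,0, 0,0,0,-0.18,-0.006,0,0, 0,0,0,-0.225,-0.008,0,0, 0,0,0,-0.26,-0.009,0.01,0, 0,0,0,-0.282,-0.01,0.03,0, 0,0,0,-0.282,-0.01,0.06,0, 0,0,0,-0.282,-0.01,0.06,0]'
python3 - <<'E'
from rig import bot,capture,camera_params,models
import cv2,numpy as np
print(bot.get_state()['ee_pos'])
for c in ['wrist','top','side']:
    im=capture(c);cv2.imwrite(f'pics/{c}1.png',im)
for c in ['wrist','side','top']:
  for n in ['pad_right','tab_top']:
    r=models.landmark_of(c,n)
    print(c,n,[(np.round(x['location'],3).tolist(),round(x['score'],2)) for x in r[:2]])
E
```

```text
t: 3.0
ee_pos: [0.465, -0.1209, 0.2493]
tcp_rot: [-3.136, -0.006, 1.883]
ft_force: [0.3, 0.5, 0.2]
gripper_width: -0.0
[ 0.46495404 -0.12093717  0.2493224 ]
wrist pad_right [([0.469, -0.12, 0.143], 0.97)]
wrist tab_top [([0.517, -0.033, 0.0], 0.36)]
side pad_right [([0.47, -0.121, 0.142], 0.94), ([0.453, 0.167, 0.004], 0.32)]
side tab_top [([0.589, -0.006, 0.237], 0.83)]
top pad_right [([0.469, -0.118, 0.144], 0.67), ([0.471, 0.149, 0.013], 0.31)]
top tab_top [([0.589, -0.005, 0.238], 0.83)]
```

View pics/wrist1.png

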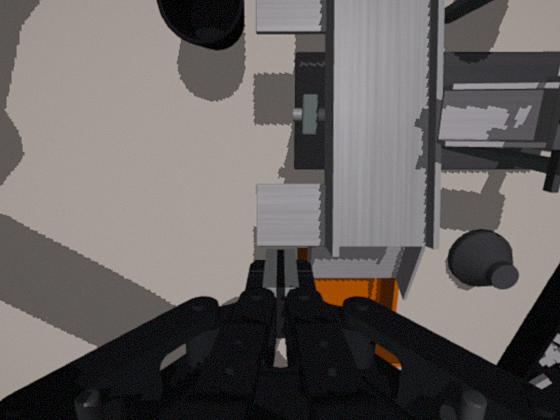

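View pics/side1.png

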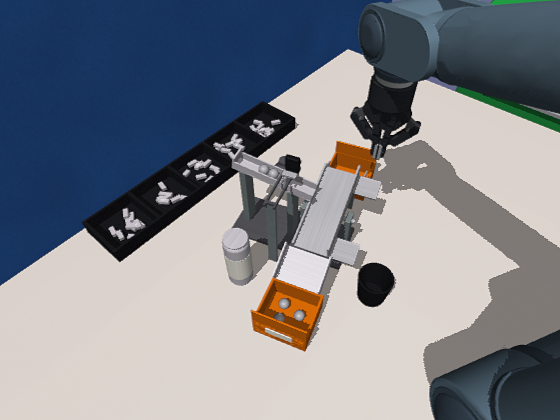

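```bash
python3 -m inch '[0,0,0,-0.004,-0.005,0.03,0, 0,0,0,-0.004,-0.005,0.06,0, 0,0,0,-0.004,-0.005,0.075,0, 0,0,0,-0.004,-0.005,0.08,0, 0,0,0,-0.004,-0.005,0.085,0, 0,0,0,-0.004,-0.005,0.09,0, 0,0,0,-0.004,-0.005,0.095,0, 0,0,0,-0.004,-0.005,0.1,0, 0,0,0,-0.004,-0.005,0.105,0, 0,0,0,-0.004,-0.005,0.11,0, 0,0,0,-0.004,-0.005,0.115,0, 0,0,0,-0.004,-0.005,0.115,0]'
python3 - <<'E'
from rig import bot,capture,camera_params,models
import cv2,numpy as np
for c in ['wrist','side']:
    im=capture(c);cv2.imwrite(f'pics/{c}2.png',im)
for c in ['wrist','side']:
  for n in ['pad_right','pad_left']:
    r=models.landmark_of(c,n)
    print(c,n,[(np.round(x['location'],3).tolist(),round(x['score'],2)) for x in r[:2]])
E
```

```text
t: 4.65
ee_pos: [0.4628, -0.1263, 0.1372]
tcp_rot: [-3.14, -0.002, 1.885]
ft_force: [-0.4, -0.0, -0.6]
gripper_width: 0.0002
wrist pad_right [([0.474, -0.133, 0.113], 0.75)]
wrist pad_left []
side pad_right [([0.472, -0.129, 0.111], 0.9)]
side pad_left [([0.427, 0.014, 0.14], 0.71)]
```

View pics/side2.png

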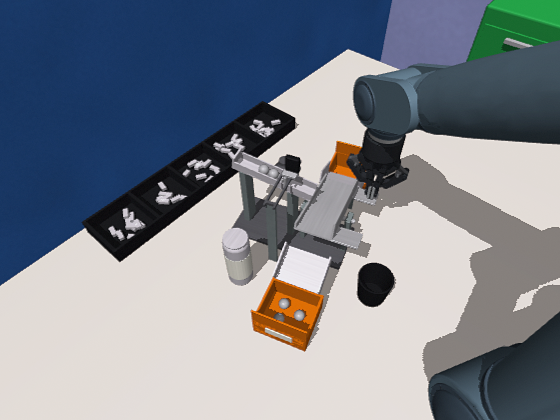

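View pics/wrist2.png

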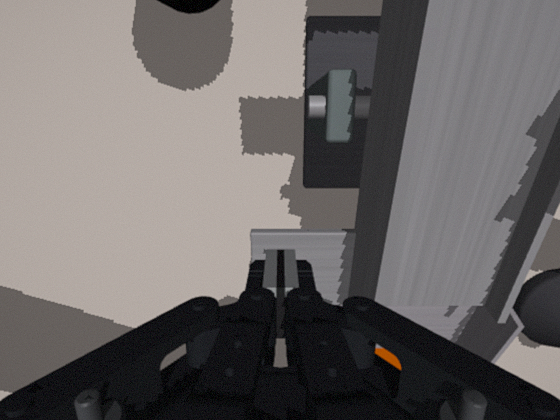

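The gate has rocked over: the left pad is now at 0.140 m and the right one at about 0.112 m. I'll push a few mm further to be sure it is seated, then withdraw upward.

```bash
python3 -m inch '[0,0,0,0,0,0.003,0, 0,0,0,0,0,0.006,0, 0,0,0,0,0,0.008,0, 0,0,0,0,0,0.008,0]'; python3 -m inch '[0,0,0,0,0,-0.03,0, 0,0,0,0,0,-0.07,0, 0,0,0,0,0,-0.12,0, 0,0,0,0,0,-0.16,0, 0,0,0,0,0,-0.165,0, 0,0,0,0,0,-0.165,0]'
python3 - <<'E'
from rig import bot,capture,camera_params,models
import cv2,numpy as np
print(bot.get_state()['ee_pos'])
for c in ['wrist','side','top']:
    im=capture(c);cv2.imwrite(f'pics/{c}3.png',im)
for c in ['wrist','side','top']:
  for n in ['pad_right','pad_left','tab_top']:
    r=models.landmark_of(c,n)
    print(c,n,[(np.round(x['location'],3).tolist(),round(x['score'],2)) for x in r[:2]])
E
```

```text
t: 5.35
ee_pos: [0.4637, -0.1268, 0.1311]
tcp_rot: [-3.141, -0.0, 1.885]
ft_force: [-2.0, 0.8, 6.7]
gripper_width: -0.0003
t: 5.95
ee_pos: [0.464, -0.1269, 0.2965]
tcp_rot: [3.14, 0.002, 1.885]
ft_force: [-0.6, -0.7, -0.4]
gripper_width: 0.0002
[ 0.46396256 -0.12694435  0.29654025]
wrist pad_right [([0.472, -0.128, 0.112], 0.56)]
wrist pad_left [([0.425, 0.013, 0.14], 0.69)]
wrist tab_top [([0.52, -0.034, -0.003], 0.74)]
side pad_right [([0.469, -0.131, 0.106], 0.75), ([0.451, 0.166, 0.004], 0.58)]
side pad_left [([0.427, 0.014, 0.143], 0.57)]
side tab_top [([0.592, -0.007, 0.24], 0.83)]
top pad_right [([0.472, -0.128, 0.108], 0.89)]
top pad_left [([0.43, 0.013, 0.145], 0.8)]
top tab_top [([0.588, -0.005, 0.237], 0.54)]
```

View pics/side3.png

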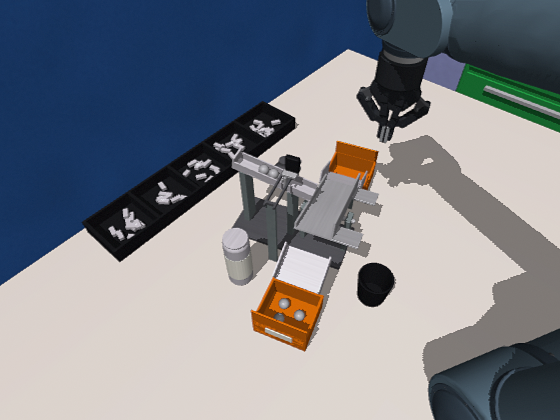

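View pics/wrist3.png

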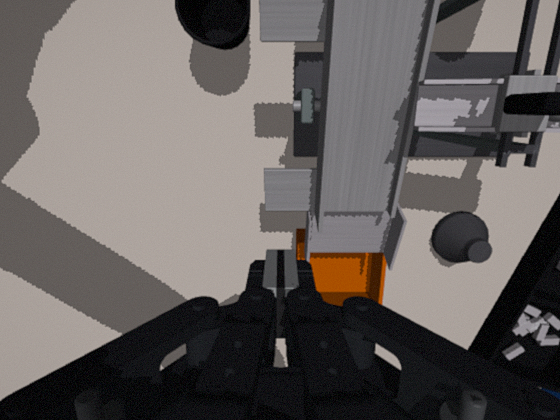

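The gate is over: the pads read 0.143 and 0.108 m, the mirror of the start, and the last push met the end stop at 6.7 N. The stop is still shut and the balls still wait at about (270,172) in the side view. Next I go to the right of the tab.

```bash
python3 -m inch '[0,0,0,0.006,0.04,0,0, 0,0,0,0.015,0.08,0,0, 0,0,0,0.024,0.12,0,0, 0,0,0,0.03,0.15,0,0, 0,0,0,0.031,0.156,0,0, 0,0,0,0.031,0.156,0.02,0, 0,0,0,0.031,0.156,0.045,0, 0,0,0,0.031,0.156,0.056,0, 0,0,0,0.031,0.156,0.056,0]'
python3 - <<'E'
from rig import bot,capture,camera_params,models
import cv2,numpy as np
print(bot.get_state()['ee_pos'])
for c in ['wrist','side','top']:
    im=capture(c);cv2.imwrite(f'pics/{c}4.png',im)
for c in ['wrist','side','top']:
  for n in ['tab_top']:
    r=models.landmark_of(c,n)
    print(c,n,[(np.round(x['location'],3).tolist(),round(x['score'],2)) for x in r[:2]])
im=cv2.imread('pics/side4.png')[100:300,180:420];cv2.imwrite('pics/side4z.png',cv2.resize(im,None,fx=3,fy=3,interpolation=cv2.INTER_CUBIC))
E
```

```text
t: 7.45
ee_pos: [0.6009, -0.049, 0.2372]
tcp_rot: [-3.138, -0.002, 1.884]
ft_force: [-0.2, -0.6, -0.3]
gripper_width: -0.0001
[ 0.6008611  -0.04901182  0.2371781 ]
wrist tab_top [([0.585, -0.01, 0.238], 0.83)]
side tab_top [([0.59, -0.009, 0.235], 0.95)]
top tab_top [([0.589, -0.004, 0.236], 0.47)]
```

View pics/side4z.png

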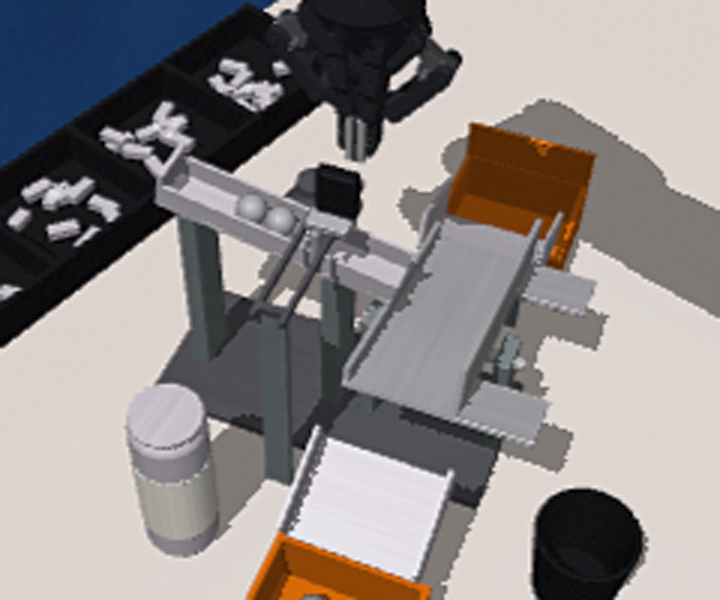

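View pics/wrist4.png

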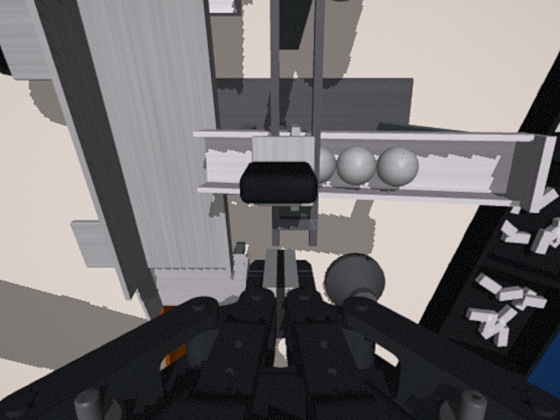

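The wrist picture shows the tab centred ahead of the fingers (278,180 against the finger line at about x=281), and all three balls are in the channel behind the blade. TCP and tab are about 44 mm apart, so I push about 80 mm along tool x.

```bash
python3 -m inch '[0,0,0,0.012,0,0,0, 0,0,0,0.022,0,0,0, 0,0,0,0.03,0,0,0, 0,0,0,0.038,0,0,0, 0,0,0,0.046,0,0,0, 0,0,0,0.054,0,0,0, 0,0,0,0.062,0,0,0, 0,0,0,0.07,0,0,0, 0,0,0,0.075,0,0,0, 0,0,0,0.078,0,0,0, 0,0,0,0.08,0,0,0, 0,0,0,0.08,0,0,0]'
python3 - <<'E'
from rig import bot,capture,camera_params,models
import cv2,numpy as np
for c in ['wrist','side','top']:
    im=capture(c);cv2.imwrite(f'pics/{c}5.png',im)
for c in ['wrist','side','top']:
  for n in ['tab_top']:
    r=models.landmark_of(c,n)
    print(c,n,[(np.round(x['location'],3).tolist(),round(x['score'],2)) for x in r[:2]])
E
```

```text
t: 8.95
ee_pos: [0.5786, 0.024, 0.2395]
tcp_rot: [3.141, 0.008, 1.884]
ft_force: [5.0, -13.4, -1.9]
gripper_width: -0.0002
wrist tab_top [([0.569, 0.036, 0.236], 0.86), ([0.472, -0.13, 0.111], 0.45)]
side tab_top [([0.577, 0.04, 0.239], 0.88)]
top tab_top [([0.572, 0.041, 0.235], 0.56)]
```

View pics/side5.png

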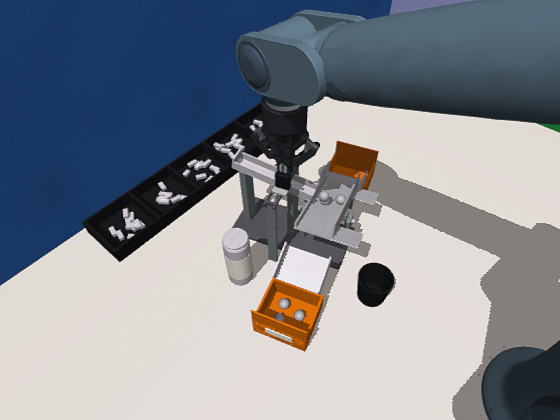

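View pics/wrist5.png

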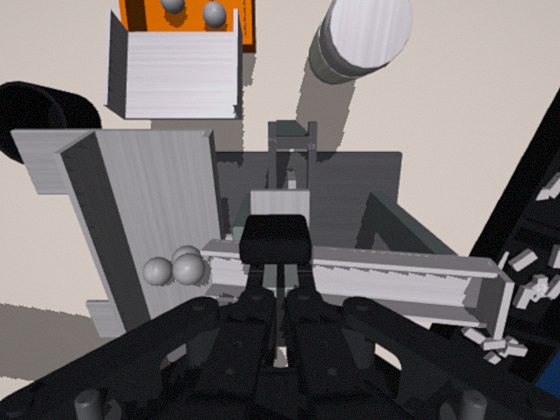

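The push met the end stop (about 14 N, stop travel about 50 mm), and the balls have rolled onto the gate at about (175,262) in the wrist view. I back off and rise.

```bash
python3 -m inch '[0,0,0,-0.012,0,0,0, 0,0,0,-0.02,0,0,0, 0,0,0,-0.02,0,-0.04,0, 0,0,0,-0.02,0,-0.08,0, 0,0,0,-0.02,0,-0.1,0, 0,0,0,-0.02,0,-0.1,0, 0,0,0,-0.02,0,-0.1,0, 0,0,0,-0.02,0,-0.1,0, 0,0,0,-0.02,0,-0.1,0, 0,0,0,-0.02,0,-0.1,0, 0,0,0,-0.02,0,-0.1,0, 0,0,0,-0.02,0,-0.1,0]'
python3 - <<'E'
from rig import bot,capture,camera_params,models
import cv2,numpy as np
for c in ['wrist','side','top']:
    im=capture(c);cv2.imwrite(f'pics/{c}6.png',im)
for c in ['side','top']:
  for n in ['tab_top','pad_right','pad_left','ball0','empty_bin']:
    r=models.landmark_of(c,n)
    print(c,n,[(np.round(x['location'],3).tolist(),round(x['score'],2)) for x in r[:6]])
E
```

```text
t: 10.45
ee_pos: [0.5836, 0.0081, 0.339]
tcp_rot: [-3.141, -0.0, 1.885]
ft_force: [0.1, -0.5, 0.4]
gripper_width: 0.0
side tab_top [([0.576, 0.039, 0.239], 0.65), ([0.468, -0.129, 0.106], 0.49), ([0.724, -0.143, 0.003], 0.41)]
side pad_right [([0.472, -0.128, 0.107], 0.73)]
side pad_left [([0.428, 0.016, 0.141], 0.56)]
side ball0 [([0.596, -0.262, 0.021], 0.59), ([0.563, -0.273, 0.018], 0.41)]
side empty_bin [([0.579, -0.232, 0.005], 0.68), ([0.723, -0.142, 0.001], 0.6)]
top tab_top [([0.572, 0.044, 0.237], 0.86)]
top pad_right [([0.472, -0.128, 0.108], 0.97)]
top pad_left [([0.572, 0.04, 0.24], 0.24)]
top ball0 [([0.557, -0.253, 0.013], 0.64), ([0.594, -0.258, 0.01], 0.62), ([0.554, -0.272, 0.018], 0.4)]
top empty_bin [([0.58, -0.231, 0.005], 0.65)]
```

View pics/side6.png

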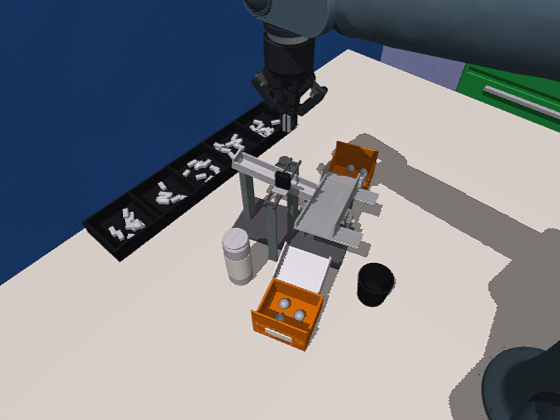

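View pics/top6.png

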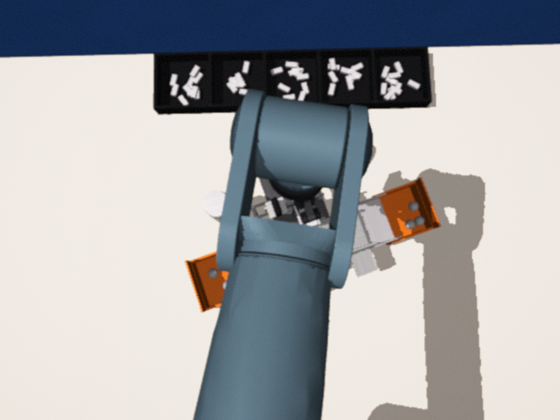

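All three balls show in the right bin, at about (413,207), (420,222) and (411,224) in the top view. I'll let them settle and check once more.

```bash
R='' ; python3 -m inch '[0,0,0,0,0,0,0, 0,0,0,0,0,0,0, 0,0,0,0,0,0,0, 0,0,0,0,0,0,0, 0,0,0,0,0,0,0, 0,0,0,0,0,0,0, 0,0,0,0,0,0,0, 0,0,0,0,0,0,0, 0,0,0,0,0,0,0, 0,0,0,0,0,0,0, 0,0,0,0,0,0,0, 0,0,0,0,0,0,0]'
python3 - <<'E'
from rig import bot,capture,models
import cv2,numpy as np
a=capture('top');b=None
r=models.landmark_of('top','ball0');print([(np.round(x['location'],3).tolist(),round(x['score'],2)) for x in r[:6]])
for i in range(5): b=capture('top')
d=cv2.absdiff(a,b)[170:250,370:450];print('change',d.max())
z=cv2.resize(b[160:260,350:460],None,fx=5,fy=5,interpolation=cv2.INTER_CUBIC);cv2.imwrite('pics/top7z.png',z)
E
```

```text
t: 12.3
ee_pos: [0.5837, 0.008, 0.3393]
tcp_rot: [-3.142, -0.0, 1.885]
ft_force: [-0.2, -0.3, 0.1]
gripper_width: -0.0003
[([0.555, -0.254, 0.014], 0.64), ([0.558, -0.272, 0.018], 0.43)]
change 12
```

View pics/top7z.png

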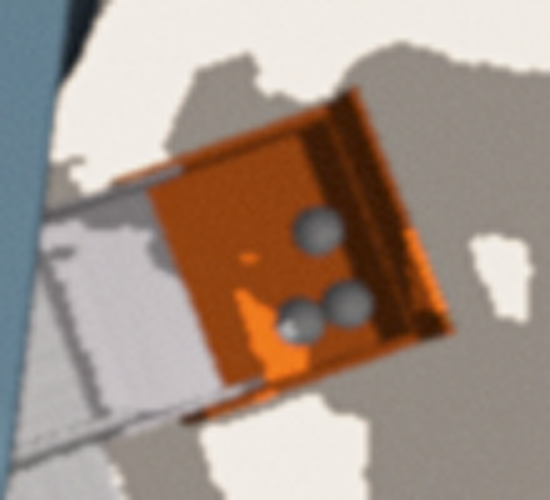

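```bash
python3 -c "
from rig import bot
print(bot.job_done())"
```

```text
the job is handed in; nothing more can be done
None
```

I rocked the gate fully over with the shut fingertips, then pushed the stop's tab open, and all three balls rolled into the empty bin. The job is handed in at about 13 s of the 45 s allowed; no verdict was reported.

- **Gate:** after the push the pads read about 0.108 m (right) and 0.143 m (left), the mirror of the start. The last few millimetres met the end stop at 6.7 N, with the stop still shut.
- **Stop:** the tab moved about 50 mm and ended against its end stop at about 14 N. I then backed the arm off and up, so it touched nothing.
- **Balls:** the last top picture shows three balls in the right bin, about 30 to 47 mm from its centre, against the 60 mm allowed. They were at rest, as two pictures 0.25 s apart differed only by noise.
- **Old balls and bystanders:** in the side picture after the pushes, the three old balls still lay in the left bin, and the can and cup stood where they were. I did not check the cone by measurement after the tab push, but the arm did not go near it at low height.

Some of the networks' readings disagreed:
- The last ball query returned only two of the three balls that the picture shows.
- The wrist camera twice put the tab at table height.
- The top camera gave one false `pad_left` while the arm hid that pad.

I discarded these against the pictures and the other cameras.

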